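# Set the depth pointer with the fine knob

### The arm

A 7-joint arm with a two-finger parallel gripper is mounted at the origin on the work surface. World frame = base frame: x ahead of the robot, y to its left, z up, the work surface at z = 0. Lengths are in m, angles in rad, forces in N, time in s.
With the tool pointing down it reaches from about 0.4 to 0.875 m from the base axis. Payload 6.5 kg.
Tool frame: the origin (TCP) lies on the centre line of the jaws, within the pads' length; the fingertips stand 17 mm ahead of it and the grasp point (between the pads) lies 2 mm behind it; z points along the fingers, y is the line along which they close (so a half turn about z gives the same grasp; the last joint's range is limited). The gripper opens to 85 mm and grips with 20 to 120 N. Pads are 22 mm wide; open, the fingers measure 114 mm over their backs; the gripper's body (76 mm by 85 mm) begins 54 mm behind the grasp point. The pads swing forward as they close: fully open they stand 13 mm farther back than shut.
Start: joints at [-1.187, 0.536, -0.004, 1.538, 0.003, 1.067, -0.071], TCP at [0.283, 0.585, 0.248] pointing down, gripper open.
Joint ranges: [-2.7, 2.7], [-0.37, 2.16], [-1.27, 1.26], [0.24, 2.4], [-1.31, 4.45], [0.19, 1.91], [-2.76, 2.76]. Speed limits (rad/s): [2.39, 2.39, 3.14, 3.14, 3.14, 3.14, 3.14].

### API

Orientations are given as a rotation vector (axis times angle).
In Python, from rig import status, eyes, close_job gives the robot as it stands. The module is installed in compiled form; this text tells all that it offers.
- The arm moves only by the shell command python3 -m pendant 'ROWS' [OPENING] [FORCE]. ROWS is a JSON object whose one key "deltas" holds a list that holds one entry, the list of rows, each a list of 6 numbers: the shift along the tool's x, y, z in m, then the turn, a rotation vector about the tool's x, y, z in rad. In form: {"deltas": [[[dx, dy, dz, ax, ay, az], ...]]}. A call has 1 to 10 rows; each row is the pose to reach, as a shift and turn from the pose commanded when the call began, along the tool's axes at that moment; what a row does not reach only later rows make up. A row lasts 1/12 s, in which the tool goes at most 41.7 mm and 7.16 degrees, less where a joint would pass 70% of its speed; a pose out of reach is approached as far as the arm can. A call with a gripper value outside its range is refused whole. OPENING is the opening, from 0 (shut) to 1 (fully open), set as the call begins (- or left out, the last holds). The fingers move at their own pace and stop on an object; FORCE is the grip in N (left out, the last holds). Time passes only in rows, so rows that repeat a pose let the fingers close. It gives the time, the measured TCP pose, the force, the opening and the grip force at its end, in the units of the state.
- status.get_state(): the state, without advancing time (a new reading comes with each control period).
- eyes.capture(name): name is "side" or "top" or "wrist"; returns a dict with "image" (400x640x3 uint8, blue, green, red), "fx", "fy", "cx", "cy" (pixels), "world_from_camera" (4x4, takes a point from camera to world coordinates). Camera axes: x right, y up, looking along -z (the intrinsics and any distortion apply to the point x, -y, -z); pixel columns grow to the right and rows downward; lengths in m; the calibration is good to about 2 mm. A picture is of the moment at which its call begins. There is no depth.
- close_job(): hands the job in; it is judged then, once.
The state is a dict: "time": time; "q": joint angles; "dq": joint speeds; "tau": joint torques, N m; "tool_pos": TCP position; "tool_rot": TCP orientation; "force": force on the tool from outside, world axes, zero at the start; "ft_torque": the same for the moment, N m; "opening": finger opening in m; "grip_force": force on a finger pad.
Only numpy, scipy, OpenCV 4.12 (cv2) and the standard library are available. Lean on these libraries where they do the work, as an engineer would, in place of code of your own. Each camera call takes 0.05 s, during which the arm holds its last target. There are 200 camera calls.

### The job

First push the orange-headed depth rod straight down into the white casting until it bottoms in the bore and leave it there. Then turn only the small red inner knob until the yellow pointer is level with the middle of the black band on the rod; do not disturb the large dark ring beneath the knob, do not move the pointer by hand, and leave the things lying around where they are.

Things in the scene. Friction and masses are not known exactly. Their poses are not given: they have to be found in the camera images.
- stand: Gauge stand, fixed: steel base plate 130 x 320 x 12 mm, its middle at local y = -10 mm. Origin on the table under the column, z up. Along its own y at x = 0: knob axis at -95 mm (blue housing 116 x 116 mm, top at z = 78 mm), 24 mm square aluminium column at 0 (top z = 192 mm), bore of the round white casting at +75 mm (68 mm across, 80 mm at its foot, mouth z = 92 mm).
- knob_top (a point): Centre of the top of the red inner knob, on the vertical knob axis, 137 mm above the table. The knob is round, 44 mm in diameter, finely fluted, and stands 37 mm above the top of the dark ring: it can be grasped from above on any diameter, fingertips clear of the ring. It turns freely of the ring.
- fine_knob (a joint): Turn of the red inner knob, rad; grows clockwise seen from above. Each rad lowers the pointer by 8 mm. Friction about 0.06 N m; it stays where it is left; stops at -0.6 and 5.2 rad. With the rod down the pointer starts 13 to 29 mm too high, so about 1.7 to 3.6 rad clockwise are needed, in several grasps.
- ring_dot (a point): Point on the white line on top of the dark ring, 42 mm from the knob axis. The ring is a dark disc 100 mm in diameter under the red knob, top 100 mm above the table; it sets the grey limit stop on the column, turns about the same axis against only 0.10 N m, so a finger rubbing on it drags it. It must stay within 4 mm of where it was.
- pointer: The yellow pointer arm with its slider on the column; it points along the stand's +y at the rod and moves up and down only. Origin on the column's centreline, level with the pointer. The robot must not touch it.
- pointer_tip (a point): Tip of the yellow pointer, at mid-thickness of its 2 mm blade, 3 mm from the rod's side: its height is the reading.
- depth_rod (a joint): Downward travel of the depth rod in the bore, m: 0 at its highest, 0.040 when its foot is on the bottom. At the start 0 to 0.012. Sliding down takes about 4 to 6 N; on the bottom it is rigid. It stays where it is left. The bottom lies 45 to 55 mm below the mouth, different each time.
- rod_top (a point): Centre of the top face of the rod's orange head (disc 30 mm in diameter, 12 mm thick). The rod is aluminium, 16 mm in diameter, 150 mm long, upright; its top ends 187 to 197 mm above the table when bottomed and starts 28 to 40 mm higher.
- rod_mark (a point): Centre of the black band (4 mm wide) around the rod, on its axis, 75 mm below rod_top. The pointer must end level with it.
- beer_bottle: Bystander: amber glass bottle, 62 mm diameter, 235 mm tall, upright; origin at the centre of its underside. Leave it alone.
- cup: Bystander: white plastic cup, 76 mm across, 85 mm tall, upright; origin at the centre of its underside. Leave it alone.
- spray_can: Bystander: green can, 66 mm diameter, 190 mm tall, upright; origin at the centre of its underside. Leave it alone.
- sanding_block: Bystander: cork block, 60 x 100 x 35 mm (x, y, z); origin at the centre of its underside. Leave it alone.
- screwdriver: Bystander: screwdriver, 190 mm long, lying along its x. Leave it alone.
- wrench: Bystander: steel wrench, 170 mm long, lying along its x. Leave it alone.
- glue_jar: Bystander: white jar with blue cap, 72 mm diameter, 90 mm tall, upright; origin at the centre of its underside. Leave it alone.

How it is judged:
By the outcome, as a careful person would: the job done as asked, in the order asked, and still so for the second after the job is handed in, with the robot touching nothing.
It also fails if it takes over 58 s, if anything falls off the work surface, if the arm or the gripper's body presses on something with over 40 N, if the wrist force passes 120 N, or if a joint passes its speed limit or range.

## Working session

There is one attempt and no reset: what is moved stays moved. The work goes in short steps, Python scripts to look and compute and a shell command to move; the robot and the scene stay as the last step left them, time stands still between calls to the robot, and variables do not carry over. Pictures are saved under pics/ and viewed, at most 10 in all, crops included, and the job is handed in when it is done.

```bash
mkdir -p pics; cat > h.py <<'E'
import numpy as np, cv2
from rig import status, eyes
def cap(n,save=None):
    c=eyes.capture(n)
    if save: cv2.imwrite('pics/'+save,c['image'])
    return c
def ray(c,u,v):
    d=np.array([(u-c['cx'])/c['fx'],-(v-c['cy'])/c['fy'],-1.0])
    T=np.array(c['world_from_camera']); d=T[:3,:3]@d
    return T[:3,3],d/np.linalg.norm(d)
def onz(c,u,v,z):
    o,d=ray(c,u,v); return o+d*(z-o[2])/d[2]
def tri(*cs):
    A=np.zeros((3,3));b=np.zeros(3)
    for c,u,v in cs:
        o,d=ray(c,u,v);P=np.eye(3)-np.outer(d,d);A+=P;b+=P@o
    p=np.linalg.solve(A,b)
    return p,[np.linalg.norm((np.eye(3)-np.outer(ray(c,u,v)[1],ray(c,u,v)[1]))@(p-ray(c,u,v)[0])) for c,u,v in cs]
def proj(c,p):
    T=np.linalg.inv(np.array(c['world_from_camera']));q=T[:3,:3]@p+T[:3,3]
    return c['cx']+c['fx']*q[0]/-q[2], c['cy']-c['fy']*q[1]/-q[2]
E
python3 - <<'E'
from h import *
ims=[]
for n in('side','top','wrist'):
    c=cap(n,n+'0.png'); print(n,{k:np.round(v,3).tolist() for k,v in c.items() if k!='image'}, [k for k in c])
    ims.append(c['image'])
np.set_printoptions(precision=4,suppress=True);print(status.get_state())
E
```

```text
side {'fx': 435.215, 'fy': 435.215, 'cx': 319.676, 'cy': 197.803, 'world_from_camera': [[0.998, 0.054, -0.045, 0.525], [-0.069, 0.645, -0.761, -0.952], [-0.012, 0.762, 0.647, 0.956], [0.0, 0.0, 0.0, 1.0]]} ['image', 'fx', 'fy', 'cx', 'cy', 'world_from_camera']
top {'fx': 374.496, 'fy': 374.496, 'cx': 314.901, 'cy': 196.863, 'world_from_camera': [[-0.09, 0.974, -0.209, 0.351], [-0.996, -0.089, 0.017, 0.025], [-0.002, 0.21, 0.978, 1.245], [0.0, 0.0, 0.0, 1.0]]} ['image', 'fx', 'fy', 'cx', 'cy', 'world_from_camera']
wrist {'fx': 320.536, 'fy': 320.536, 'cx': 323.308, 'cy': 199.161, 'world_from_camera': [[0.434, -0.87, -0.233, 0.224], [0.901, 0.419, 0.113, 0.613], [-0.001, -0.259, 0.966, 0.373], [0.0, 0.0, 0.0, 1.0]]} ['image', 'fx', 'fy', 'cx', 'cy', 'world_from_camera']
{'time': 0.15, 'q': array([-1.1872,  0.537 , -0.0044,  1.5386,  0.0026,  1.0673, -0.0712]), 'dq': array([-0.0004, -0.0026,  0.0013, -0.0034, -0.    ,  0.001 ,  0.001 ]), 'tau': array([  0.0002, -58.3787,   1.049 , -25.9356,   0.0125,   0.0064,
         0.    ]), 'tool_pos': array([0.2824, 0.5849, 0.2476]), 'tool_rot': array([-0.7005, -3.0623,  0.002 ]), 'force': array([-0.233 ,  0.029 ,  0.7302]), 'ft_torque': array([-0.0453,  0.0269,  0.0598]), 'grip_force': 0.0, 'opening': 0.08522343831298669}
```

View pics/side0.png

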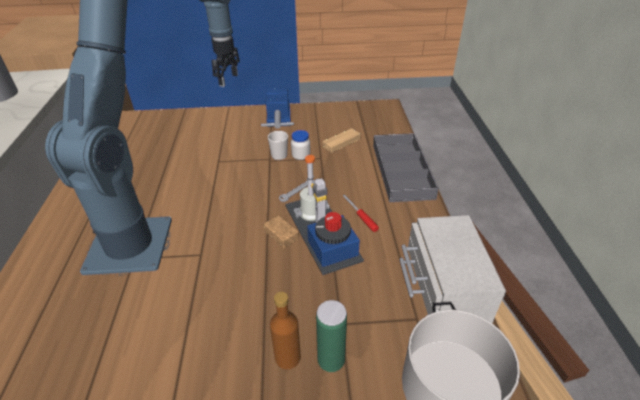

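View pics/top0.png

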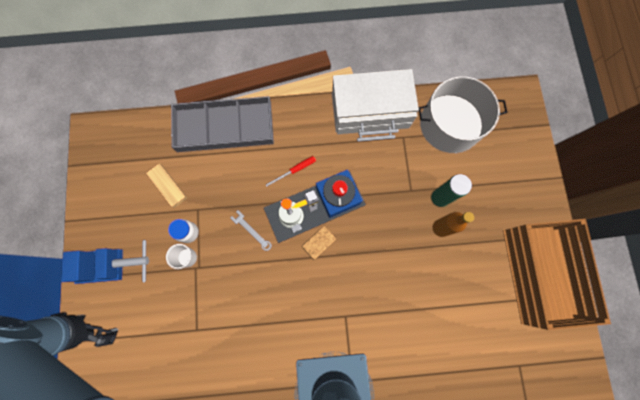

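The side view shows the orange rod head near (311,158) and the red knob near (333,221). In the top view the head is near (287,204) and the knob near (340,187). The bottle and the can stand clear of the gauge.

```bash
cat >> h.py <<'E'
def blob(im,kind,roi):
    x0,y0,x1,y1=roi
    hsv=cv2.cvtColor(im[y0:y1,x0:x1],cv2.COLOR_BGR2HSV);H,S,V=[hsv[...,i].astype(int) for i in range(3)]
    m={'red':((H<4)|(H>174))&(S>150)&(V>90),'orange':(H>5)&(H<16)&(S>190)&(V>150),'yellow':(H>19)&(H<34)&(S>150)&(V>120)}[kind]
    n,l,st,ce=cv2.connectedComponentsWithStats(m.astype(np.uint8))
    if n<2: return None
    i=1+np.argmax(st[1:,4]); return ce[i]+[x0,y0], (st[i,:4]+[x0,y0,0,0]).tolist(), int(st[i,4])
E
python3 - <<'E'
from h import *
np.set_printoptions(precision=4,suppress=True)
s=cap('side');t=cap('top')
for k,rs,rt in(('red',(318,205,350,240),(325,170,360,205)),('orange',(300,145,325,172),(272,190,300,215)),('yellow',(300,170,335,230),(280,190,320,215))):
    a=blob(s['image'],k,rs);b=blob(t['image'],k,rt);print(k,a,b)
    if a and b: print(tri((s,*a[0]),(t,*b[0])))
a=cv2.resize(s['image'][140:280,270:390],None,fx=4,fy=4,interpolation=cv2.INTER_CUBIC)
b=cv2.resize(t['image'][160:250,250:380],None,fx=3,fy=3,interpolation=cv2.INTER_CUBIC)
o=np.zeros((560,800,3),np.uint8);o[:,:480]=a[:,:480];o[:270,480:800]=b[:,:320];cv2.imwrite('pics/c1.png',o)
E
```

```text
red (array([333.0172, 221.618 ]), [325, 212, 16, 19], 233) (array([339.4345, 187.6488]), [333, 180, 15, 16], 168)
(array([ 0.6136, -0.0726,  0.1182]), [np.float64(0.00015188298361642436), np.float64(0.00015188298361646518)])
orange (array([310.8, 158.6]), [309, 157, 4, 4], 5) (array([285.8529, 203.2059]), [281, 199, 10, 10], 68)
(array([0.5609, 0.0898, 0.2212]), [np.float64(0.0018657276460223257), np.float64(0.0018657276460221461)])
yellow (array([321.2 , 198.15]), [317, 196, 10, 5], 20) (array([300.3548, 203.5968]), [293, 200, 14, 8], 62)
(array([0.5841, 0.053 , 0.0979]), [np.float64(0.005321092855349603), np.float64(0.0053210928553496)])
```

View pics/c1.png

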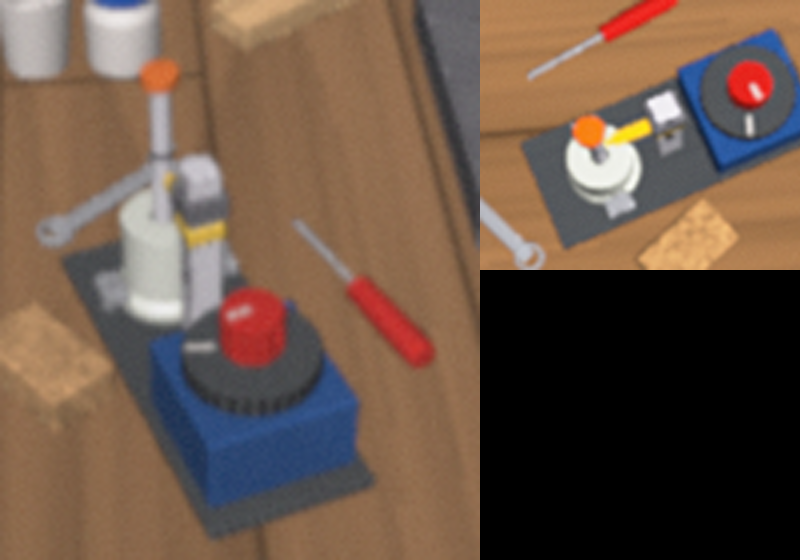

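The crop shows the orange head at the top of the rod, the black band near the pointer, and the red knob on the dark ring. The triangulated knob-to-head distance is 170 mm, as expected. Next I'll move above the stand for a closer view.

```bash
cat >> h.py <<'E'
from scipy.spatial.transform import Rotation as R
def need(p,yaw=None):
    "delta in tool axes to world point p; yaw = turn about tool z to bring tool y to world angle yaw"
    s=status.get_state();M=R.from_rotvec(s['tool_rot']).as_matrix()
    print('t',round(s['time'],2),'pos',np.round(s['tool_pos'],4),'q',np.round(s['q'],3),'F',np.round(s['force'],1),'open',round(s['opening'],4),'yaw_y',round(np.degrees(np.arctan2(M[1,1],M[0,1])),1),'zdir',np.round(M[:,2],3))
    print('delta',np.round(M.T@(np.array(p)-s['tool_pos']),4)); return s,M
E
python3 - <<'E'
from h import *
s,M=need((0.585,0.01,0.36));print(np.round(M,3))
E
```

```text
t 0.25 pos [0.2825 0.5851 0.2479] q [-1.187  0.537 -0.004  1.538  0.003  1.067 -0.071] F [ 0.6 -0.6  1. ] open 0.0858 yaw_y 64.2 zdir [-0.    -0.001 -1.   ]
delta [-0.5224 -0.3864 -0.1118]
[[-0.901  0.435 -0.   ]
 [ 0.435  0.901 -0.001]
 [-0.    -0.001 -1.   ]]
```

```bash
python3 -m pendant '{"deltas": [[[-0.015,-0.011,-0.02,0,0,0],[-0.045,-0.033,-0.04,0,0,0],[-0.075,-0.055,-0.06,0,0,0],[-0.105,-0.078,-0.08,0,0,0],[-0.135,-0.1,-0.1,0,0,0],[-0.165,-0.122,-0.112,0,0,0],[-0.195,-0.144,-0.112,0,0,0],[-0.225,-0.166,-0.112,0,0,0],[-0.255,-0.189,-0.112,0,0,0],[-0.285,-0.211,-0.112,0,0,0]]]}' 0 && python3 -m pendant '{"deltas": [[[-0.03,-0.022,0,0,0,0],[-0.06,-0.044,0,0,0,0],[-0.09,-0.066,0,0,0,0],[-0.12,-0.089,0,0,0,0],[-0.15,-0.111,0,0,0,0],[-0.18,-0.133,0,0,0,0],[-0.205,-0.152,0,0,0,0],[-0.225,-0.166,0,0,0,0],[-0.237,-0.175,0,0,0,0],[-0.237,-0.175,0,0,0,0]]]}'
python3 - <<'E'
from h import *
need((0.561,0.088,0.27)); cap('wrist','w1.png')
E
```

```text
time: 1.08
tool_pos: [0.448, 0.2695, 0.3605]
tool_rot: [0.701, 3.062, 0.001]
force: [0.1, 0.3, 0.1]
opening: 0.0
grip_force: 0.0
time: 1.92
tool_pos: [0.5857, 0.0064, 0.3602]
tool_rot: [0.709, 3.06, -0.003]
force: [-0.9, 0.1, 0.8]
opening: -0.0001
grip_force: 0.0
t 1.92 pos [0.5857 0.0064 0.3602] q [-0.33   0.334  0.317  1.593 -0.106  1.231  1.121] F [-0.9  0.1  0.8] open -0.0001 yaw_y 63.9 zdir [ 0.    -0.002 -1.   ]
delta [0.0582 0.0626 0.09  ]
```

View pics/w1.png

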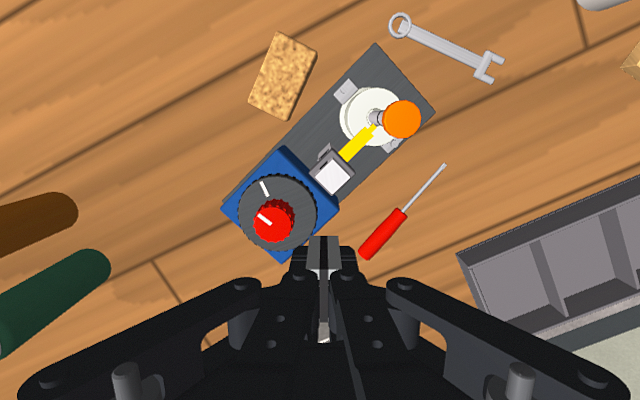

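The wrist picture shows the knob top near (272,222), the white ring line near (265,188), the head near (401,119) and the column top near (334,177). I'll shift sideways for the second view.

```bash
cat > m1.py <<'E'
from h import *
import pickle,sys
def circ(c,kind,roi=(150,20,520,260)):
    x0,y0,x1,y1=roi
    hsv=cv2.cvtColor(c['image'][y0:y1,x0:x1],cv2.COLOR_BGR2HSV);H,S,V=[hsv[...,i].astype(int) for i in range(3)]
    m=(((H<4)|(H>174))&(S>150)&(V>170)) if kind=='red' else (H>5)&(H<16)&(S>190)&(V>180)
    cs,_=cv2.findContours(m.astype(np.uint8),cv2.RETR_EXTERNAL,cv2.CHAIN_APPROX_NONE)
    k=max(cs,key=lambda q:cv2.contourArea(q)/(1+0.02*0)); k=cv2.convexHull(k); (e,ax,an)=cv2.fitEllipse(k)
    return np.array(e)+[x0,y0],np.round(ax,1)
E
python3 - <<'E'
from m1 import *
c=cap('wrist');pickle.dump(c,open('w1.pkl','wb'));print([circ(c,k,(200,80,460,245)) for k in('red','orange')])
E
python3 -m pendant '{"deltas": [[[0,0.01,0,0,0,0],[0,0.03,0,0,0,0],[0,0.05,0,0,0,0],[0,0.06,0,0,0,0],[0,0.0626,0,0,0,0],[0,0.0626,0,0,0,0],[0,0.0626,0,0,0,0]]]}'
python3 - <<'E'
from m1 import *
a=pickle.load(open('w1.pkl','rb'));c=cap('wrist','w2.png');pickle.dump(c,open('w2.pkl','wb'))
s=cap('side');t=cap('top')
for k in('red','orange'):
    p=circ(a,k,(200,80,460,245));roi=(100,60,460,245);q=circ(c,k,roi);print(k,p,q,*tri((a,*p[0]),(c,*q[0])))
    X=tri((a,*p[0]),(c,*q[0]))[0]; print('in side/top',proj(s,X),proj(t,X))
need((0.561,0.088,0.27))
E
```

```text
[(array([270.33763885, 224.8598938 ]), array([37.5, 40.1])), (array([398.4087677 , 121.53336716]), array([36.8, 39.2]))]
time: 2.6
tool_pos: [0.6118, 0.0667, 0.3603]
tool_rot: [-0.701, -3.062, 0.001]
force: [0.7, -1.2, -0.6]
opening: -0.0
grip_force: 0.0
red (array([270.33763885, 224.8598938 ]), array([37.5, 40.1])) (array([215.5761795 , 225.71844482]), array([36.8, 40.7])) [ 0.6122236  -0.07283208  0.1336765 ] [np.float64(0.00014877657542176797), np.float64(0.0001487765754218588)]
in side/top (np.float64(332.6145732320124), np.float64(217.6316756890364)) (np.float64(339.89760099964667), np.float64(186.94901712706894))
orange (array([398.4087677 , 121.53336716]), array([36.8, 39.2])) (array([318.86911011, 123.10955811]), array([35.1, 36.9])) [0.5583158  0.08832253 0.22280602] [np.float64(8.140842307408396e-06), np.float64(8.140842307279011e-06)]
in side/top (np.float64(309.32989048136517), np.float64(158.66148654483771)) (np.float64(286.28465582373934), np.float64(203.27736858363667))
t 2.75 pos [0.6119 0.0659 0.3605] q [-0.393  0.391  0.294  1.512 -0.116  1.256  1.036] F [0.2 0.  0.4] open 0.0001 yaw_y 64.1 zdir [ 0. -0. -1.]
delta [ 0.0554 -0.0023  0.0905]
```

```bash
python3 -m pendant '{"deltas": [[[0.01,0,0.01,0,0,0],[0.03,-0.001,0.03,0,0,0],[0.05,-0.002,0.06,0,0,0],[0.0554,-0.0023,0.085,0,0,0],[0.0554,-0.0023,0.1,0,0,0],[0.0554,-0.0023,0.105,0,0,0],[0.0554,-0.0023,0.105,0,0,0]]]}'
python3 - <<'E'
from h import *
need((0.5585,0.0882,0.241)); cap('wrist','w3.png')
E
```

```text
time: 3.33
tool_pos: [0.5606, 0.0884, 0.2545]
tool_rot: [-0.702, -3.061, 0.002]
force: [0.8, 0.2, 0.7]
opening: 0.0001
grip_force: 0.0
t 3.33 pos [0.5606 0.0884 0.2545] q [-0.439  0.396  0.264  1.767 -0.119  0.997  0.991] F [0.8 0.2 0.7] open 0.0001 yaw_y 64.2 zdir [-0.002 -0.001 -1.   ]
delta [ 0.0018 -0.001   0.0135]
```

View pics/w3.png

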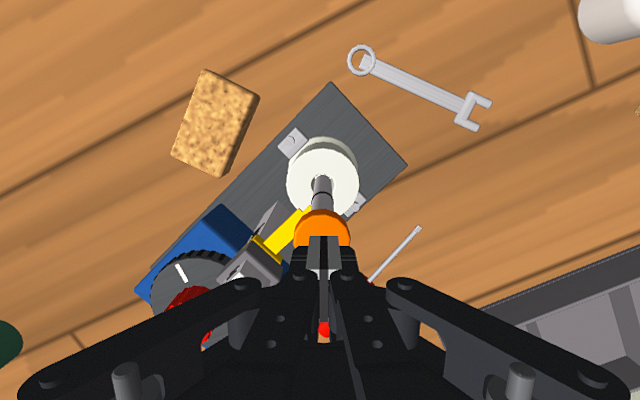

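The shut fingertips are centred over the orange head at about (323,232). I'll push down in stages.

```bash
python3 -m pendant '{"deltas": [[[0.001,0,0.005,0,0,0],[0.001,0,0.01,0,0,0],[0.001,0,0.014,0,0,0],[0.001,0,0.018,0,0,0],[0.001,0,0.022,0,0,0],[0.001,0,0.026,0,0,0],[0.001,0,0.03,0,0,0],[0.001,0,0.034,0,0,0],[0.001,0,0.036,0,0,0],[0.001,0,0.036,0,0,0]]]}'
python3 -m pendant '{"deltas": [[[0,0,0.002,0,0,0],[0,0,0.004,0,0,0],[0,0,0.005,0,0,0],[0,0,0.005,0,0,0]]]}'
```

```text
time: 4.22
tool_pos: [0.5599, 0.0895, 0.2186]
tool_rot: [-0.7, -3.061, 0.001]
force: [-1.2, -0.2, 0.3]
opening: 0.0002
grip_force: 0.1
time: 4.55
tool_pos: [0.5598, 0.0896, 0.2139]
tool_rot: [-0.7, -3.062, 0.001]
force: [-0.1, -0.9, 0.9]
opening: 0.0002
grip_force: 0.6
```

```bash
python3 -m pendant '{"deltas": [[[0,0,0.002,0,0,0],[0,0,0.004,0,0,0]]]}'; python3 -m pendant '{"deltas": [[[0,0,0.001,0,0,0],[0,0,0.002,0,0,0]]]}'; python3 - <<'E'
from h import *
need((0.5585,0.0882,0.21)); c=cap('wrist','w4.png');s=cap('side','s4.png')
a=cv2.resize(s['image'][140:240,270:370],None,fx=4,fy=4,interpolation=cv2.INTER_CUBIC)
o=np.zeros((400,800,3),np.uint8);o[:,:400]=a;o[:,400:]=c['image'][:,100:500];cv2.imwrite('pics/c4.png',o)
E
```

```text
time: 4.72
tool_pos: [0.5602, 0.0896, 0.2103]
tool_rot: [-0.701, -3.062, -0.0]
force: [-1.2, -0.4, 4.4]
opening: -0.0
grip_force: 2.0
time: 4.88
tool_pos: [0.5602, 0.0896, 0.2082]
tool_rot: [-0.7, -3.062, 0.0]
force: [-0.4, 0.6, 3.9]
opening: -0.0002
grip_force: 2.0
t 4.88 pos [0.5602 0.0896 0.2082] q [-0.429  0.45   0.251  1.811 -0.139  0.898  1.005] F [-0.4  0.6  3.9] open -0.0002 yaw_y 64.2 zdir [-0. -0. -1.]
delta [ 0.0009 -0.002  -0.0018]
```

View pics/c4.png

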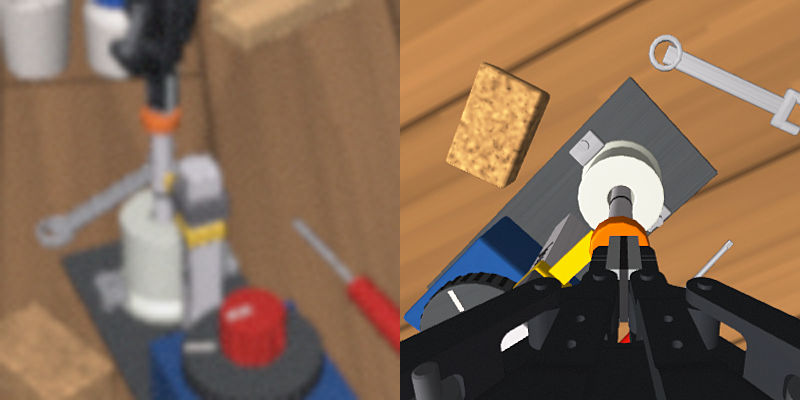

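The fingers are on the head and sliding takes about 4 N; the head has moved down to about row 168 in the side image. I'll keep pushing until the force rises.

```bash
python3 -m pendant '{"deltas": [[[0,0,0.0015,0,0,0],[0,0,0.003,0,0,0]]]}';python3 -m pendant '{"deltas": [[[0,0,0.0015,0,0,0],[0,0,0.003,0,0,0]]]}'; python3 -m pendant '{"deltas": [[[0,0,0.0015,0,0,0],[0,0,0.003,0,0,0]]]}'
```

```text
time: 5.15
tool_pos: [0.5617, 0.0899, 0.2069]
tool_rot: [0.7, 3.06, 0.002]
force: [-3.6, 1.3, 23.1]
opening: 0.0002
grip_force: 11.5
time: 5.32
tool_pos: [0.5636, 0.0902, 0.2067]
tool_rot: [0.699, 3.056, 0.006]
force: [-5.6, -0.6, 39.8]
opening: 0.0
grip_force: 20.0
time: 5.48
tool_pos: [0.5656, 0.0906, 0.2064]
tool_rot: [0.699, 3.052, 0.01]
force: [-7.8, -0.8, 56.4]
opening: 0.0001
grip_force: 28.0
```

The rod is bottomed: it stopped at TCP z ≈ 0.207 while the force climbed to 56 N. I'll back off and work out a tilted view from the robot's side.

```bash
python3 -m pendant '{"deltas": [[[0,0,-0.015,0,0,0],[0,0,-0.035,0,0,0],[0,0,-0.06,0,0,0],[0,0,-0.09,0,0,0],[0,0,-0.12,0,0,0],[0,0,-0.13,0,0,0]]]}'
cat >> h.py <<'E'
def plan(p,M,n=10):
    s=status.get_state();M0=R.from_rotvec(s['tool_rot']).as_matrix()
    d=M0.T@(np.array(p)-s['tool_pos']);r=R.from_matrix(M0.T@M).as_rotvec()
    print('t',round(s['time'],2),'pos',np.round(s['tool_pos'],4),'q',np.round(s['q'],3),'F',np.round(s['force'],1));print('delta',np.round(d,4),np.round(r,3))
def axes(xyaw,tilt):
    "tool axes: x axis heading xyaw (deg) when tilt 0; tilt (deg) swings z towards -x heading"
    a,t=np.radians([xyaw,tilt]);e=-np.array([np.cos(a),np.sin(a),0]);u=np.array([0,0,1.])
    z=np.sin(t)*e-np.cos(t)*u;x=-np.cos(t)*e-np.sin(t)*u;return np.column_stack([x,np.cross(z,x),z])
E
python3 - <<'E'
from h import *
e=np.array([.949,.316,0])
plan(np.array([0.567,0.062,0.245])-0.085*e,axes(198.4,32))
E
```

```text
time: 5.98
tool_pos: [0.5621, 0.0897, 0.3334]
tool_rot: [0.7, 3.057, 0.004]
force: [2.1, 0.5, 0.5]
opening: 0.0001
grip_force: 0.0
t 5.98 pos [0.5621 0.0897 0.3334] q [-0.456  0.317  0.279  1.677 -0.094  1.155  0.969] F [2.1 0.5 0.5]
delta [ 0.0449 -0.0825  0.0878] [-0.213 -0.524 -0.751]
```

```bash
python3 -m pendant '{"deltas": [[[0.008,-0.014,0,-0.02,-0.05,-0.075],[0.016,-0.028,0,-0.042,-0.105,-0.15],[0.024,-0.042,0.005,-0.064,-0.157,-0.225],[0.03,-0.056,0.015,-0.085,-0.21,-0.3],[0.036,-0.07,0.03,-0.106,-0.262,-0.375],[0.042,-0.0825,0.045,-0.128,-0.314,-0.45],[0.045,-0.0825,0.06,-0.149,-0.367,-0.525],[0.045,-0.0825,0.075,-0.17,-0.42,-0.6],[0.045,-0.0825,0.088,-0.192,-0.472,-0.676],[0.045,-0.0825,0.088,-0.213,-0.524,-0.751]]]}'; python3 -m pendant '{"deltas": [[[0,0,0,0,0,0],[0,0,0,0,0,0]]]}'
python3 - <<'E'
from m1 import *
e=np.array([.949,.316,0])
plan(np.array([0.567,0.062,0.245])-0.085*e,axes(198.4,32))
c=cap('wrist','w5.png');pickle.dump(c,open('w5.pkl','wb'))
E
```

```text
time: 6.82
tool_pos: [0.4814, 0.0379, 0.2421]
tool_rot: [-0.336, 2.624, 0.125]
force: [-0.0, 0.4, 0.2]
opening: -0.0002
grip_force: 0.0
time: 6.98
tool_pos: [0.483, 0.038, 0.2439]
tool_rot: [-0.329, 2.624, 0.126]
force: [0.9, -0.3, 0.8]
opening: -0.0
grip_force: 0.0
t 6.98 pos [0.483  0.038  0.2439] q [-0.279  0.059  0.179  2.343 -0.425  0.27   2.1  ] F [ 0.9 -0.3  0.8]
delta [-0.0027 -0.0035  0.0001] [-0.007 -0.056 -0.071]
```

View pics/w5.png

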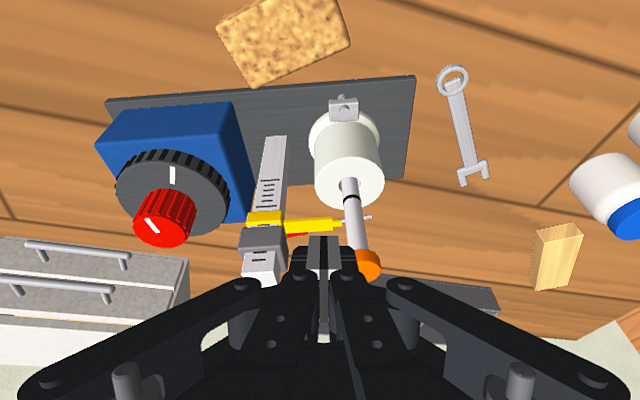

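The view is upside-down. The black band is near (351,190), the yellow pointer tip near (343,225) and the ring line near (172,175). I'll measure the heights numerically.

```bash
cat > meas.py <<'E'
from m1 import *
K=np.array([0.6122,-0.0728]);B=np.array([0.5583,0.0883]);Y=(B-K)/np.linalg.norm(B-K);E_=np.array([Y[1],-Y[0],0])
def onplane(c,u,v,q=None,n=E_):
    q=np.array([*B,0]) if q is None else q
    o,d=ray(c,u,v);return o+d*((q-o)@n)/(d@n)
def band(c,zr):
    "gray profile on rod front generatrix (towards camera) as function of z"
    cam=np.array(c['world_from_camera'])[:2,3];f=(cam-B)/np.linalg.norm(cam-B)
    g=cv2.cvtColor(c['image'],cv2.COLOR_BGR2GRAY).astype(np.float32);prof=[]
    for dx in(-3,-1.5,0,1.5,3):
        s=np.array([-f[1],f[0]]);P=B+f*np.sqrt(64-dx*dx)/1e3+s*dx/1e3
        uv=np.array([proj(c,np.array([*P,z])) for z in zr],np.float32)
        prof.append(cv2.remap(g,uv[:,0].copy(),uv[:,1].copy(),cv2.INTER_LINEAR).ravel())
    return np.array(prof)
def run(c,tiproi):
    zr=np.arange(0.095,0.185,0.0005);p=band(c,zr)
    for q in p:
        w=np.clip(np.median(q)*0.6-q,0,None);i=int(np.argmax(np.convolve(w,np.ones(9),'same')));sl=slice(max(0,i-8),i+9)
        print('band z',round(float((w[sl]*zr[sl]).sum()/w[sl].sum()),4),'width',round(float((w[sl]>0).sum()*.5),1),'uv',np.round(proj(c,np.array([*B,zr[i]])),1))
    x0,y0,x1,y1=tiproi;hsv=cv2.cvtColor(c['image'][y0:y1,x0:x1],cv2.COLOR_BGR2HSV).astype(int)
    m=(hsv[...,0]>19)&(hsv[...,0]<34)&(hsv[...,1]>120)&(hsv[...,2]>60)
    ys,xs=np.nonzero(m);xm=xs.max();
    for k in range(0,14,2):
        yy=ys[xs==xm-k]
        if len(yy):
            a,b=yy.min()+y0,yy.max()+y0;u=xm-k+x0
            print('u',u,'v',a,b,'z',[round(onplane(c,u,v)[2],4) for v in(a-.5,b+.5)],'dist',round(float((onplane(c,u,(a+b)/2)[:2]-B)@Y),4))
E
python3 - <<'E'
from meas import *
c=pickle.load(open('w5.pkl','rb'));run(c,(290,205,360,245))
E
```

```text
band z 0.1147 width 4.0 uv [351.7 201.8]
band z 0.1147 width 4.0 uv [351.7 201.8]
band z 0.1147 width 4.0 uv [351.7 201.8]
band z 0.1147 width 4.0 uv [351.7 201.8]
band z 0.1816 width 6.5 uv [360.1 264.6]
u 341 v 220 226 z [np.float64(0.1353), np.float64(0.1432)] dist -0.0114
u 339 v 219 226 z [np.float64(0.1339), np.float64(0.1431)] dist -0.0131
u 337 v 220 226 z [np.float64(0.135), np.float64(0.143)] dist -0.0148
u 335 v 220 226 z [np.float64(0.1348), np.float64(0.1428)] dist -0.0165
u 333 v 220 226 z [np.float64(0.1347), np.float64(0.1427)] dist -0.0182
u 331 v 217 230 z [np.float64(0.131), np.float64(0.1469)] dist -0.02
u 329 v 217 230 z [np.float64(0.1308), np.float64(0.1468)] dist -0.0217
```

Band z = 0.1147 m, which matches the contact height. The pointer tip is at z ≈ 0.139, so it has to come down about 24.4 mm, or ≈ 3.05 rad clockwise. Joint 7 allows that in one grasp. Next I go above the knob.

```bash
python3 - <<'E'
from h import *
plan((0.6122,-0.0728,0.27),axes(198.4,0))
E
```

```text
t 7.03 pos [0.4837 0.0383 0.2445] q [-0.28   0.058  0.179  2.342 -0.424  0.27   2.099] F [-0.4 -0.2 -0.8]
delta [-0.0984 -0.1393  0.0203] [ 0.013  0.504 -0.07 ]
```

```bash
python3 -m pendant '{"deltas": [[[-0.01,0,-0.02,0.001,0.03,-0.004],[-0.028,-0.015,-0.031,0.003,0.08,-0.01],[-0.04,-0.03,-0.029,0.004,0.14,-0.02],[-0.05,-0.046,-0.027,0.005,0.2,-0.028],[-0.06,-0.062,-0.023,0.007,0.26,-0.036],[-0.07,-0.08,-0.02,0.009,0.32,-0.045],[-0.08,-0.1,-0.01,0.01,0.38,-0.053],[-0.09,-0.12,0,0.012,0.44,-0.061],[-0.0984,-0.135,0.01,0.013,0.504,-0.07],[-0.0984,-0.1393,0.0203,0.013,0.504,-0.07]]]}' 0.72 20; python3 -m pendant '{"deltas": [[[0,0,0,0,0,0],[0,0,0,0,0,0]]]}'
python3 - <<'E'
from m1 import *
plan((0.6122,-0.0728,0.122),axes(198.4,0))
c=cap('wrist','w6.png');pickle.dump(c,open('w6.pkl','wb'));print(proj(c,np.array([0.6122,-0.0728,0.137])))
E
```

```text
time: 7.87
tool_pos: [0.6163, -0.0735, 0.2705]
tool_rot: [-0.504, 3.1, -0.011]
force: [-0.3, 0.6, 0.0]
opening: 0.0614
grip_force: 0.0
time: 8.03
tool_pos: [0.6116, -0.072, 0.2695]
tool_rot: [0.504, -3.1, 0.003]
force: [-0.5, 0.3, -0.7]
opening: 0.0614
grip_force: 0.0
t 8.03 pos [ 0.6116 -0.072   0.2695] q [-0.193  0.469  0.328  1.628 -0.164  1.072  2.074] F [-0.5  0.3 -0.7]
delta [-0.0005 -0.0007  0.1475] [-0.002 -0.001  0.001]
(np.float64(322.6534067913814), np.float64(195.23189222299442))
```

View pics/w6.png

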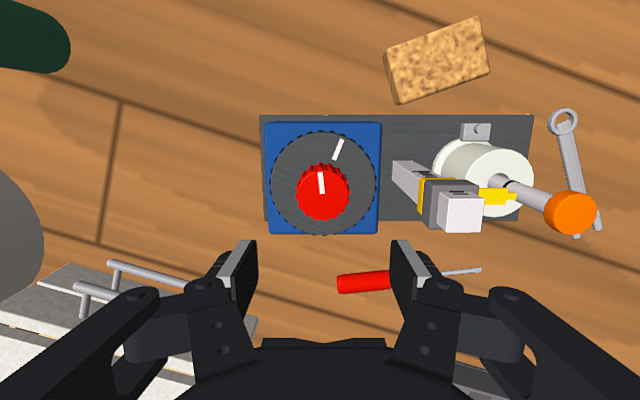

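The knob top is centred at about (322,195), exactly where predicted, and the open fingers sit symmetrically around it. The ring line is near (338,149). I'll descend and grasp.

```bash
python3 -m pendant '{"deltas": [[[-0.0005,-0.0007,0.015,0,0,0],[-0.0005,-0.0007,0.04,0,0,0],[-0.0005,-0.0007,0.07,0,0,0],[-0.0005,-0.0007,0.1,0,0,0],[-0.0005,-0.0007,0.125,0,0,0],[-0.0005,-0.0007,0.14,0,0,0],[-0.0005,-0.0007,0.146,0,0,0],[-0.0005,-0.0007,0.1475,0,0,0],[-0.0005,-0.0007,0.1475,0,0,0]]]}'; python3 -m pendant '{"deltas": [[[0,0,0,0,0,0],[0,0,0,0,0,0],[0,0,0,0,0,0],[0,0,0,0,0,0]]]}' 0.4 25;  python3 - <<'E'
from h import *
plan((0.6122,-0.0728,0.122),axes(198.4,0))
E
```

```text
time: 8.83
tool_pos: [0.6133, -0.0726, 0.1239]
tool_rot: [-0.506, 3.098, -0.002]
force: [0.6, 0.9, 0.9]
opening: 0.0614
grip_force: 0.0
time: 9.17
tool_pos: [0.6139, -0.0724, 0.1246]
tool_rot: [-0.506, 3.098, -0.001]
force: [-2.4, 1.0, 5.8]
opening: 0.0434
grip_force: 24.9
t 9.17 pos [ 0.6139 -0.0724  0.1246] q [-0.151  0.646  0.275  1.73  -0.231  0.795  2.129] F [-2.4  1.   5.8]
delta [0.0017 0.0002 0.0026] [-0.001  0.003  0.003]
```

```bash
python3 -m pendant '{"deltas": [[[0,0,-0.001,0,0,0.05],[0,0,-0.001,0,0,0.13],[0,0,-0.001,0,0,0.23],[0,0,-0.001,0,0,0.33],[0,0,-0.001,0,0,0.43],[0,0,-0.001,0,0,0.53],[0,0,-0.001,0,0,0.63],[0,0,-0.001,0,0,0.73],[0,0,-0.001,0,0,0.8],[0,0,-0.001,0,0,0.8]]]}'; python3 - <<'E'
from m1 import *
plan((0.6122,-0.0728,0.122),axes(198.4,0))
c=cap('wrist','w7.png');s=cap('side')
a=cv2.resize(s['image'][140:240,270:370],None,fx=4,fy=4,interpolation=cv2.INTER_CUBIC)
o=np.zeros((400,800,3),np.uint8);o[:,:400]=a;o[:,400:]=c['image'][:,100:500];cv2.imwrite('pics/c7.png',o)
E
```

```text
time: 10.0
tool_pos: [0.6138, -0.0736, 0.1247]
tool_rot: [0.744, 3.049, -0.002]
force: [-0.2, -2.4, -0.1]
opening: 0.0431
grip_force: 27.7
t 10.0 pos [ 0.6138 -0.0736  0.1247] q [-0.293  0.681  0.483  1.739 -0.408  0.82   1.472] F [-0.2 -2.4 -0.1]
delta [ 0.0018 -0.      0.0027] [-0.002  0.003 -0.8  ]
```

View pics/c7.png

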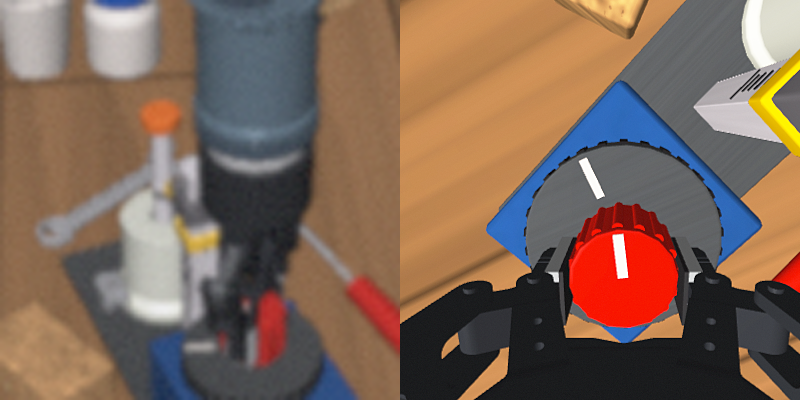

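The gripper holds the knob and its white line has turned with the jaws. The ring line is at about (491,178) in the wrist frame, and the fingertips are clear of the ring. I'll continue turning.

```bash
python3 -m pendant '{"deltas": [[[0,0,0,0,0,0.06],[0,0,0,0,0,0.17],[0,0,0,0,0,0.28],[0,0,0,0,0,0.4],[0,0,0,0,0,0.52],[0,0,0,0,0,0.64],[0,0,0,0,0,0.76],[0,0,0,0,0,0.88],[0,0,0,0,0,1.0],[0,0,0,0,0,1.1]]]}';python3 -m pendant '{"deltas": [[[0,0,0,0,0,0.1],[0,0,0,0,0,0.22],[0,0,0,0,0,0.34],[0,0,0,0,0,0.46],[0,0,0,0,0,0.58],[0,0,0,0,0,0.7],[0,0,0,0,0,0.82],[0,0,0,0,0,0.94],[0,0,0,0,0,1.05],[0,0,0,0,0,1.1]]]}'; python3 -m pendant '{"deltas": [[[0,0,0,0,0,0],[0,0,0,0,0,0]]]}'; python3 - <<'E'
from m1 import *
plan((0.6122,-0.0728,0.122),axes(198.4,0))
E
```

```text
time: 10.93
tool_pos: [0.6124, -0.0744, 0.1246]
tool_rot: [2.231, 2.21, -0.002]
force: [-4.8, -4.2, 5.7]
opening: 0.0431
grip_force: 28.2
time: 11.77
tool_pos: [0.6112, -0.0736, 0.1245]
tool_rot: [-3.058, -0.718, 0.004]
force: [-8.9, -0.7, 12.9]
opening: 0.0431
grip_force: 29.0
time: 11.93
tool_pos: [0.6112, -0.0736, 0.1246]
tool_rot: [-3.056, -0.726, 0.004]
force: [-9.2, -1.0, 11.0]
opening: 0.0433
grip_force: 28.9
t 11.93 pos [ 0.6112 -0.0736  0.1246] q [-0.596  0.891  1.002  1.758 -0.88   1.016 -0.354] F [-9.2 -1.  11. ]
delta [ 0.0013 -0.0003  0.0026] [-4.000e-03 -2.000e-03 -2.996e+00]
```

```bash
python3 -m pendant '{"deltas": [[[0,0,0,0,0,0],[0,0,0,0,0,0],[0,0,0,0,0,0],[0,0,-0.01,0,0,0],[0,0,-0.03,0,0,0],[0,0,-0.06,0,0,0],[0,0,-0.09,0,0,0],[0,0,-0.12,0,0,0],[0,0,-0.15,0,0,0],[0,0,-0.155,0,0,0]]]}' 0.72; python3 - <<'E'
from h import *
c=cap('wrist','w8.png')
e=np.array([.949,.316,0])
plan(np.array([0.567,0.062,0.245])+0.085*e,axes(18.4,30))
E
```

```text
time: 12.77
tool_pos: [0.615, -0.0739, 0.2845]
tool_rot: [3.053, 0.724, 0.012]
force: [0.5, -0.6, 0.4]
opening: 0.0616
grip_force: 0.0
t 12.82 pos [ 0.6147 -0.0736  0.2831] q [-0.681  0.723  1.17   1.638 -0.698  1.251 -0.477] F [-0.3 -0.5 -0.5]
delta [ 0.1022 -0.1304  0.0382] [ 0.042 -0.529  0.141]
```

```bash
python3 -m pendant '{"deltas": [[[0.01,-0.01,-0.005,0.004,-0.05,0.014],[0.025,-0.024,-0.005,0.008,-0.1,0.028],[0.04,-0.04,0,0.012,-0.16,0.042],[0.055,-0.056,0,0.017,-0.22,0.056],[0.07,-0.072,0.005,0.021,-0.28,0.07],[0.085,-0.09,0.01,0.026,-0.34,0.085],[0.1,-0.11,0.02,0.032,-0.4,0.1],[0.102,-0.125,0.03,0.038,-0.47,0.12],[0.102,-0.13,0.038,0.042,-0.529,0.141],[0.102,-0.13,0.038,0.042,-0.529,0.141]]]}' 0; python3 -m pendant '{"deltas": [[[0,0,0,0,0,0],[0,0,0,0,0,0]]]}'
python3 - <<'E'
from meas import *
e=np.array([.949,.316,0])
plan(np.array([0.567,0.062,0.245])+0.085*e,axes(18.4,30))
c=cap('wrist','w9.png');pickle.dump(c,open('w9.pkl','wb'))
print([np.round(proj(c,np.array([*(B-Y*0.011),z]))) for z in (0.105,0.125)])
E
```

```text
time: 13.65
tool_pos: [0.645, 0.0919, 0.2356]
tool_rot: [2.915, 0.478, -0.804]
force: [0.2, 0.2, -0.5]
opening: 0.0005
grip_force: 0.0
time: 13.82
tool_pos: [0.6457, 0.0879, 0.2412]
tool_rot: [2.919, 0.471, -0.79]
force: [0.1, -0.1, 0.6]
opening: 0.0001
grip_force: 0.0
t 13.82 pos [0.6457 0.0879 0.2412] q [-0.658  1.106  1.069  1.078 -0.637  1.852 -0.992] F [ 0.1 -0.1  0.6]
delta [-0.0001 -0.0003 -0.0044] [-0.003  0.004 -0.001]
[array([305., 191.]), array([304., 207.])]
```

View pics/w9.png

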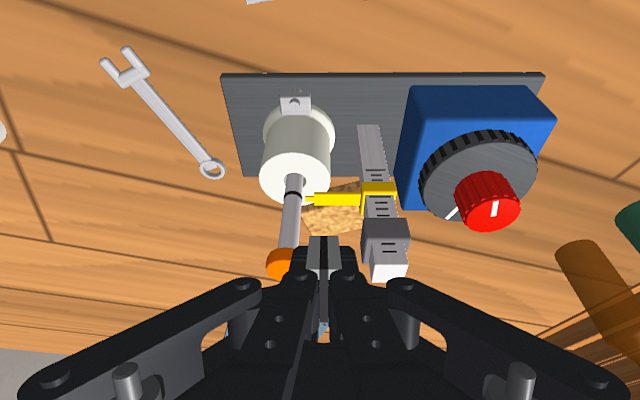

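The pointer tip is at about (306,200) and the band at about (293,193), so they are nearly level. The ring line is at (452,213). From here on I'll measure numerically.

```bash
cat >> meas.py <<'E'
def tip(c,roi):
    x0,y0,x1,y1=roi;hsv=cv2.cvtColor(c['image'][y0:y1,x0:x1],cv2.COLOR_BGR2HSV).astype(int)
    m=(hsv[...,0]>22)&(hsv[...,0]<34)&(hsv[...,1]>180)&(hsv[...,2]>90);ys,xs=np.nonzero(m)
    for u in range(xs.min(),xs.min()+16,2):
        yy=ys[xs==u]
        if len(yy):
            a,b=yy.min()+y0,yy.max()+y0
            print('u',u+x0,'v',a,b,'z',[round(onplane(c,u+x0,v)[2],4) for v in(a-.5,b+.5,(a+b)/2)],'dist',round(float((onplane(c,u+x0,(a+b)/2)[:2]-B)@Y),4))
def bandp(c):
    zr=np.arange(0.099,0.135,0.0005)
    for q in band(c,zr):
        w=np.clip(np.median(q)*0.6-q,0,None);print('band',round(float((w*zr).sum()/w.sum()),4),'dark from',zr[w>0].min().round(4),'to',zr[w>0].max().round(4))
def ring(c,h=0.1):
    "angle in world of the white line on the ring, annulus 25..50 mm"
    best=[]
    for r in np.arange(.034,.049,.001):
        th=np.radians(np.arange(0,360,.5));P=np.array([proj(c,np.array([K[0]+r*np.cos(t),K[1]+r*np.sin(t),h])) for t in th],np.float32)
        ok=(P[:,0]>0)&(P[:,0]<639)&(P[:,1]>0)&(P[:,1]<399)
        im=c['image'].min(2).astype(np.float32);g=cv2.remap(im,P[:,0].copy(),P[:,1].copy(),cv2.INTER_LINEAR).ravel();g[~ok]=0
        i=np.nonzero(g>170)[0];best.append((round(float(r),3),len(i),np.degrees(th[i]).mean().round(1) if len(i) else None))
    print('ring',best[::2])
E
python3 - <<'E'
from meas import *
c=pickle.load(open('w9.pkl','rb'));bandp(c);tip(c,(298,180,345,215));ring(c)
c=pickle.load(open('w5.pkl','rb'));print('before');bandp(c);ring(c)
ring(pickle.load(open('w6.pkl','rb')));ring(pickle.load(open('w1.pkl','rb')))
E
```

```text
band 0.1143 dark from 0.113 to 0.116
band 0.1144 dark from 0.1125 to 0.1165
band 0.1145 dark from 0.113 to 0.1165
band 0.1145 dark from 0.113 to 0.1165
band 0.1147 dark from 0.113 to 0.1165
u 305 v 196 198 z [np.float64(0.1109), np.float64(0.1147), np.float64(0.1128)] dist -0.0115
u 307 v 197 200 z [np.float64(0.1121), np.float64(0.1172), np.float64(0.1147)] dist -0.0134
u 309 v 197 200 z [np.float64(0.1121), np.float64(0.1172), np.float64(0.1147)] dist -0.0152
u 311 v 197 200 z [np.float64(0.1121), np.float64(0.1172), np.float64(0.1147)] dist -0.017
u 313 v 197 200 z [np.float64(0.1121), np.float64(0.1172), np.float64(0.1147)] dist -0.0187
u 315 v 192 205 z [np.float64(0.1057), np.float64(0.1233), np.float64(0.1147)] dist -0.0205
u 317 v 192 205 z [np.float64(0.1057), np.float64(0.1233), np.float64(0.1147)] dist -0.0223
u 319 v 192 205 z [np.float64(0.1057), np.float64(0.1233), np.float64(0.1147)] dist -0.0241
ring [(0.034, 38, np.float64(215.9)), (0.036, 36, np.float64(212.8)), (0.038, 34, np.float64(211.9)), (0.04, 30, np.float64(211.4)), (0.042, 27, np.float64(209.5)), (0.044, 27
[... 337 characters left out ...]
loat64(214.4)), (0.038, 31, np.float64(260.2)), (0.04, 40, np.float64(279.1)), (0.042, 40, np.float64(281.9)), (0.044, 32, np.float64(278.1)), (0.046, 31, np.float64(283.8)), (0.048, 19, np.float64(337.0))]
ring [(0.034, 14, np.float64(176.8)), (0.036, 13, np.float64(177.0)), (0.038, 13, np.float64(177.0)), (0.04, 12, np.float64(176.8)), (0.042, 11, np.float64(177.0)), (0.044, 11, np.float64(177.0)), (0.046, 10, np.float64(176.8)), (0.048, 0, None)]
ring [(0.034, 15, np.float64(177.5)), (0.036, 14, np.float64(177.8)), (0.038, 14, np.float64(177.2)), (0.04, 13, np.float64(177.5)), (0.042, 11, np.float64(177.0)), (0.044, 12, np.float64(177.2)), (0.046, 11, np.float64(177.0)), (0.048, 0, None)]
```

```bash
python3 - <<'E'
from meas import *
c=pickle.load(open('w9.pkl','rb'))
print('dot pred',[np.round(proj(c,np.array([K[0]+r*np.cos(np.radians(a)),K[1]+r*np.sin(np.radians(a)),.1])),1) for a in(172,177,182) for r in(.034,.044)])
g=c['image'].min(2);m=np.zeros_like(g);m[195:232,425:475]=(g[195:232,425:475]>150);n,l,st,ce=cv2.connectedComponentsWithStats(m);print(st,ce,[np.round(onz(c,*q,.1)-[*K,0],4) for q in ce[1:]])
for f,us in(('w5',range(333,341)),('w9',range(306,314))):
    c=pickle.load(open(f+'.pkl','rb'));im=c['image'].astype(float);v0,v1=(212,234) if f=='w5' else (188,210)
    for u in us:
        yel=im[v0:v1,u,1:].min(1)-im[v0:v1,u,0]   # min(G,R)-B
        if u==us[2]: print(f,yel.astype(int))
        h=yel.max()/2;i=np.nonzero(yel>h)[0];a,b=i[0],i[-1]
        lo=a-1+(h-yel[a-1])/(yel[a]-yel[a-1]);hi=b+(yel[b]-h)/(yel[b]-yel[b+1])
        print(f,u,'edges',round(v0+lo,2),round(v0+hi,2),'zmid',round(onplane(c,u,v0+(lo+hi)/2)[2],4))
E
```

```text
dot pred [array([451.5, 209.6]), array([444.6, 215.6]), array([453.9, 210.4]), array([447.6, 216.6]), array([456.4, 211.1]), array([450.9, 217.5])]
[[     0      0    640    400 255935]
 [   445    207     13     13     65]] [[319.46652861 199.49651669]
 [451.29230769 213.21538462]] [array([-0.0383,  0.0018,  0.1   ])]
w5 333 edges 219.73 226.46 zmid 0.1388
w5 334 edges 219.71 226.51 zmid 0.1389
w5 [ 57  54  54  52  55  53  46  54 119 199 232 235 233 239 227  27  47  52
  53  55  57  57]
w5 335 edges 220.01 226.54 zmid 0.1392
w5 336 edges 220.23 226.53 zmid 0.1394
w5 337 edges 220.19 226.32 zmid 0.1393
w5 338 edges 219.58 226.37 zmid 0.139
w5 339 edges 219.63 226.32 zmid 0.1391
w5 340 edges 219.52 225.93 zmid 0.1389
w9 306 edges 196.01 201.13 zmid 0.1148
w9 307 edges 195.98 201.05 zmid 0.1147
w9 [  6   6   7   7   7   7  -1 -10 122 214 242 237 234 125   5   1  30  41
  40  37  35  36]
w9 308 edges 195.99 201.03 zmid 0.1147
w9 309 edges 195.98 201.05 zmid 0.1147
w9 310 edges 195.97 201.03 zmid 0.1147
w9 311 edges 195.99 201.01 zmid 0.1147
w9 312 edges 195.99 200.97 zmid 0.1147
w9 313 edges 195.86 200.96 zmid 0.1146
```

The pointer reads 0.1147 m and the band 0.1145 m, so they agree within about 0.3 mm. The ring line is still at 177°, the rod is bottomed and the robot is clear of everything, so I'm handing in.

```bash
python3 -c "
from rig import close_job
print(close_job())"
```

```text
the job is handed in; nothing more can be done
None
```

The job is handed in: the rod is bottomed, the pointer is level with the middle of the band to within about 0.3 mm, the ring line has not moved measurably, and the robot ended clear of everything at about 14 s.

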